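# Close the locked sliding cover of the cutlery chest

### The job

Close the cutlery chest: press the lock button on its sliding cover and, keeping it held down all the way, push the cover along until it is fully against the end stop. Then let the button spring back up, and leave everything else on the table where it stands.

Things in the scene. Friction and masses are not known exactly. Their poses are not given: they have to be found in the camera images.
- chest: The cutlery chest, a fixed steel box 200 mm deep (its x), 370 mm long (its y), walls 90 mm high; origin at the centre of its underside, near long face (-x) towards the robot. The cover closes along +y, to the end stop: a 20 mm high bar across the +y end of the top. The +y half is open and shows cutlery. 8 steel teeth 20 mm apart line the outside of the near face.
- cover (a joint): Sliding cover along the chest's +y, m: 0 open, 0.170 at the end stop; starts at 0 to 0.008. Metal plate 212 x 180 x 3 mm, top 99.5 mm above the table, 0.5 to 1 kg, about 2 N friction, cannot lift off. Moves only with the lock button down: let up on the way, its catch blocks against the teeth. At the end stop the button comes up freely.
- lock (a joint): Travel of the lock button, m: 0 = up (locked), 0.009 = fully down. The catch is free of the teeth beyond 0.005. Spring: about 2 N to start, 6 N fully down. It rides on the cover and springs up when released.
- lock_top (a point): Centre of the top of the lock button, a black paddle 36 mm (chest x) by 56 mm (chest y) at the cover's near edge; axes as the chest's. Up, it is 117.5 mm above the table; fully down 9 mm lower, still 3 mm above its bezel. Moves with the cover: chest x = -85 mm, y = -93 mm + cover travel.
- rest_face (a point): Top edge, middle, of the thumb rest's face towards the button. The rest is a dark steel block 58 mm wide (chest x), 14 mm thick, upright on the cover, 34 mm from the button's centre on the +y side; top 132.5 mm above the table, 15 mm above the raised button. A finger holding the button down may push against it.
- shaker: Bystander: glass shaker, 42 mm across, 85 mm high, past the chest's +y end. Origin at the centre of its underside.
- spoon: Bystander: steel spoon 190 mm long lying on the table past the chest's +y end. Origin under its middle, long axis x.
- cup: Bystander: steel cup, 70 mm across, 80 mm high, beyond the chest. Origin at the centre of its underside.
- bowl: Bystander: white bowl, 120 mm across, 50 mm high, past the chest's -y end. Origin at the centre of its underside.
- sauce: Bystander: sauce bottle, 60 mm across, 170 mm high, out to one side. Origin at the centre of its underside.
- mug: Bystander: white mug, 76 mm across, 90 mm high, out to one side. Origin at the centre of its underside.
- jar: Bystander: glass jar with white cap, 72 mm across, 100 mm high, out to one side. Origin at the centre of its underside.

How it is judged (in metres and radians):
On the way, in this order (a step that is already met when the one before it is completed fails the run):
1. the lock button is held down while the cover is still open (value of joint lock above 0.006 m and value of joint cover below 0.03 m), for 0.1 s.
2. the cover is more than half closed with the button held down (value of joint lock above 0.0045 m and value of joint cover above 0.09 m), for 0.05 s.
At the end, for the whole second after the job is handed in: The cover is within 4 mm of the end stop and at rest, the lock button is back up (within 2 mm), and every bystander is within 20 mm of where it began (value of joint cover above 0.166 m and value of joint lock below 0.002 m and velocity of joint cover below 0.01 m/s and distance of each of shaker, spoon, cup, bowl, sauce, mug, jar from where it was at the start of the episode below 0.02 m); the robot touches nothing.
It fails at once if the button was let up part-way (less than 3 mm down while the cover was between 25 and 155 mm) (value of joint lock below 0.003 m and value of joint cover between 0.025 and 0.155 m).
It fails at once if a bystander was moved or lifted by more than 20 mm (distance of any of shaker, spoon, cup, bowl, sauce, mug, jar from where it was at the start of the episode above 0.02 m).
It also fails if it takes over 35 s, if anything falls off the work surface, if the arm or the gripper's body presses on something with over 40 N, if the wrist force passes 120 N, or if a joint passes its speed limit or range.

### The arm

A 6-joint arm with a two-finger parallel gripper is mounted at the origin on the work surface. World frame = base frame: x ahead of the robot, y to its left, z up, the work surface at z = 0. Lengths are in m, angles in degrees, forces in N, time in s.
With the tool pointing down it reaches from about 0.4 to 0.825 m from the base axis. Payload 7 kg.
Tool frame: the origin (TCP) lies on the centre line of the jaws, within the pads' length; the fingertips stand 14 mm ahead of it and the grasp point (between the pads) lies 5 mm behind it; z points along the fingers, x is the direction in which the jaws open and shut, and the axes are right-handed (so a half turn about z gives the same grasp; the last joint's range is limited). The gripper opens to 88 mm and grips with 3 to 60 N. Pads are 19 mm wide; open, the fingers measure 130 mm over their backs; the gripper's body (78 mm by 193 mm) begins 47 mm behind the grasp point.
Start: joints at [91.736, 20.546, 0.682, 0, -70.136, -16.507], TCP at [0.172, 0.653, 0.241] pointing down, gripper open.
Joint ranges: [-176.03, 176.03], [-82.01, 121.73], [-58.28, 71.71], [-173.87, 95.51], [-174.79, -0.11], [-173.66, 173.66]. Speed limits (degrees/s): [136.94, 136.94, 172.46, 180, 180, 180].

### API

Orientations are given as [roll, pitch, yaw] about the fixed x, y, z axes, in that order (R = Rz(yaw) Ry(pitch) Rx(roll)).
In Python, from plant import * gives the robot as it stands.
- The arm moves only by the shell command python3 -m handwheel 'ROWS' [OPENING]. ROWS is JSON, a list of rows, each a list of 2 entries, a list of its own where there are three numbers: the shift along the tool's x, y, z each as a share of 0.2 m, from -1 to 1, then the turn, a rotation vector about the tool's x, y, z each as a share of 360 degrees, from -1 to 1. In form: [[[tx, ty, tz], [ax, ay, az]], ...]. A call has 1 to 5 rows; each row is the pose to reach, as a shift and turn from the pose commanded when the call began, along the tool's axes at that moment, turning the shorter way round; what a row does not reach only later rows make up. A row lasts 1/12 s, in which the tool goes at most 41.7 mm and 7.16 degrees, less where a joint would pass 70% of its speed; a pose out of reach is approached as far as the arm can. A call with a number of a shift or a turn outside -1 to 1 is refused whole. A call with a gripper value outside its range is refused whole. OPENING is the closure, from -1 (fully open) to 1 (shut), set as the call begins (- or left out, the last holds). The fingers move at their own pace and stop on an object; the grip force is fixed at half the most. Time passes only in rows, so rows that repeat a pose let the fingers close. It gives the time, the measured TCP pose, the force and the opening at its end, in the units of the state.
- get_obs(): the state, without advancing time (a new reading comes with each control period).
- snapshot(name): name is "side" or "top"; returns a dict with "color" (400x640x3 uint8, red, green, blue), "z_map" (400x640 float32, m along the optical axis (not along the pixel's ray), 0 where there is no reading), "intrinsics" (3x3 intrinsics, pixels), "rvec" (rotation vector, rad) and "tvec" (3), from world to camera coordinates, as OpenCV has them. Camera axes: x right, y down, z forward; pixel columns grow to the right and rows downward; lengths in m; the calibration is good to about 2 mm. A picture is of the moment at which its call begins.
- close_job(): hands the job in, once; it reports no verdict.
The state is a dict: "clock": time; "joint_pos": joint angles; "qvel": joint speeds; "tau": joint torques, N m; "tool_pos": TCP position; "orientation": TCP orientation; "force": force on the tool from outside, world axes, zero at the start; "moment": the same for the moment, N m; "opening": finger opening in m.
Only numpy, scipy, OpenCV 4.12 (cv2) and the standard library are available. Lean on these libraries where they do the work, as an engineer would, in place of code of your own. Each camera call takes 0.05 s, during which the arm holds its last target. There are 200 camera calls.

## Working session

There is one attempt and no reset: what is moved stays moved. The work goes in short steps, Python scripts to look and compute and a shell command to move; the robot and the scene stay as the last step left them, time stands still between calls to the robot, and variables do not carry over. Pictures are saved under pics/ and viewed, about 8 in all and at most 12, crops included, and the job is handed in when it is done.

```bash
mkdir -p pics; ls; cat > h.py <<'E'
from plant import *
import numpy as np, cv2
def cam(n):
    s=snapshot(n); R=cv2.Rodrigues(np.array(s["rvec"],float))[0]; return s,R,np.array(s["tvec"],float).ravel(),np.array(s["intrinsics"],float)
def cloud(s,R,t,K):
    z=s["z_map"].astype(float); v,u=np.mgrid[:z.shape[0],:z.shape[1]]
    p=np.stack([(u-K[0,2])/K[0,0]*z,(v-K[1,2])/K[1,1]*z,z],-1)
    w=(p-t)@R; w[z==0]=np.nan; return w
def save(n,im): cv2.imwrite("pics/"+n,cv2.cvtColor(im,cv2.COLOR_RGB2BGR))
E
python3 - <<'E'
from h import *
o=get_obs(); print({k:np.round(o[k],3) for k in ("clock","tool_pos","orientation","force","opening")})
for n in("top","side"):
    s,R,t,K=cam(n); save(n+"0.png",s["color"]); w=cloud(s,R,t,K); np.savez(n+"0.npz",c=s["color"],w=w,R=R,t=t,K=K); print(n,-R.T@t,R[2])
E
```

```text
pics
{'clock': np.float64(0.0), 'tool_pos': array([0.172, 0.652, 0.24 ]), 'orientation': array([-1.79990e+02, -9.40000e-02, -1.04778e+02]), 'force': array([ 0.827,  0.311, -0.944]), 'opening': np.float64(0.088)}
top [ 0.46048339 -0.01455679  1.64681455] [ 0.07133339  0.00628877 -0.9974327 ]
side [0.03296017 0.96335146 1.30452474] [ 0.3447499  -0.59574092 -0.72542419]
```

View pics/top0.png

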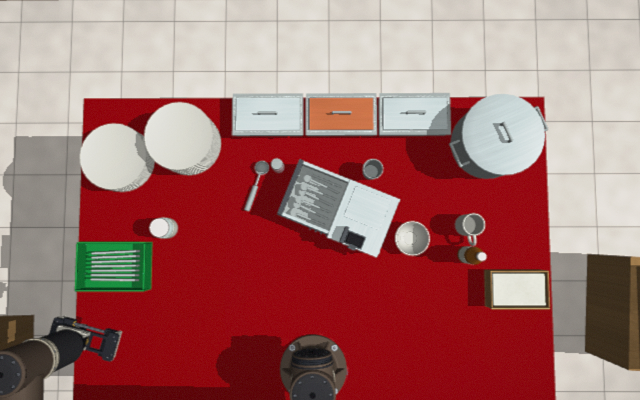

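View pics/side0.png

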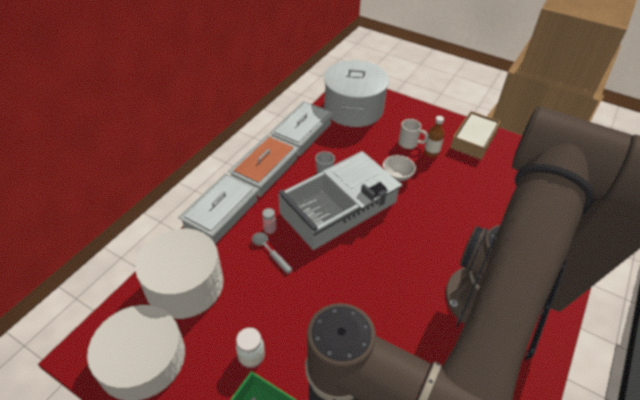

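The top view shows the chest centred near (340,208), its open end to the upper left, the black button and rest near (350,237). The spoon and shaker lie off the +y end. The side view has the button near (375,190).

```bash
python3 - <<'E'
from h import *
ims=[]
for n,(u0,u1,v0,v1) in(("top",(265,425,145,275)),("side",(265,425,130,260))):
    d=np.load(n+"0.npz"); c=d["c"];w=d["w"]; ims.append(cv2.resize(cv2.cvtColor(c[v0:v1,u0:u1],cv2.COLOR_RGB2BGR),None,fx=4,fy=4,interpolation=cv2.INTER_CUBIC)[:, :390] if 0 else cv2.resize(cv2.cvtColor(c[v0:v1,u0:u1],cv2.COLOR_RGB2BGR),None,fx=2.5,fy=2.5,interpolation=cv2.INTER_CUBIC))
    m=np.zeros(c.shape[:2],bool); m[v0:v1,u0:u1]=1
    bright=c.min(-1)
    p=m&(w[...,2]>.088)&(w[...,2]<.112)&(bright>120)
    nl,l,st,_=cv2.connectedComponentsWithStats(p.astype(np.uint8)); k=1+st[1:,4].argmax()
    q=w[l==k]; r=cv2.minAreaRect((q[:,:2]*1000).astype(np.float32)); print(n,"plate",r,np.median(q[:,2]),len(q)); print(cv2.boxPoints(r))
    a=m&(w[...,2]>.082)&(w[...,2]<.15); nl,l,st,_=cv2.connectedComponentsWithStats(a.astype(np.uint8)); k=1+st[1:,4].argmax()
    q=w[l==k]; r=cv2.minAreaRect((q[:,:2]*1000).astype(np.float32)); print("all",r); print(cv2.boxPoints(r))
    b=m&(w[...,2]>.09)&(w[...,2]<.16)&(c.max(-1)<60)
    q=w[b]; print("dark",len(q)); v,u=np.where(b); print(np.c_[u,v,np.round(q*1000)].astype(int)[::max(1,len(q)//45)].tolist())
cv2.imwrite("pics/crop0.png",np.hstack(ims))
E
```

```text
top plate ((555.254150390625, -96.30101013183594), (354.7928466796875, 211.8784637451172), 67.89382934570312) 0.10011204937049316 3313
[[ 390.34418  -220.78922 ]
 [ 586.64703  -300.52417 ]
 [ 720.1641     28.187195]
 [ 523.86127   107.92215 ]]
all ((554.8091430664062, -88.03173828125), (369.7741394042969, 218.92050170898438), 67.89606475830078)
[[ 383.82315 -218.14156]
 [ 586.65356 -300.51868]
 [ 725.79517   42.07808]
 [ 522.9647   124.4552 ]]
dark 184
[[348, 232, 475, -122, 102], [349, 233, 471, -125, 115], [348, 234, 468, -122, 112], [352, 234, 468, -135, 116], [347, 235, 465, -119, 105], [351, 235, 464, -131, 117], [355, 235, 464, -144, 121], [347, 236, 461, -119, 105], [351, 236, 461, -131, 118], [355, 236, 461, -145, 113], [359, 236, 461, -158, 114], [348, 237, 458, -121, 117], [352, 237, 458, -135, 116], [356, 237, 458, -148, 120], [360, 237, 458, -161, 120], [347, 238, 455, -117, 123], [351, 238, 454, -131, 116], [355, 238, 454, -145, 116], [359, 238, 454, -158, 117], [363, 238, 454, -171, 121], [349, 239, 451, -124, 121], [353, 239, 451, -138, 115], [357, 239, 451, -151, 120]
[... 1935 characters left out ...]
377, 192, 442, -125, 114], [366, 193, 469, -97, 119], [369, 193, 457, -93, 129], [377, 193, 439, -120, 114], [367, 194, 465, -97, 116], [370, 194, 450, -86, 134], [377, 194, 440, -123, 106], [368, 195, 459, -92, 119], [371, 195, 448, -91, 126], [375, 195, 444, -117, 105], [384, 195, 419, -135, 103], [370, 196, 451, -92, 119], [373, 196, 444, -99, 116], [383, 196, 420, -129, 103], [370, 197, 448, -85, 121], [381, 197, 423, -119, 105], [384, 197, 417, -134, 95], [381, 198, 423, -121, 99], [288, 203, 673, 66, 100], [291, 205, 656, 73, 106], [292, 207, 649, 78, 105], [295, 210, 633, 85, 107], [301, 216, 603, 95, 105], [302, 218, 599, 96, 99], [304, 220, 587, 103, 104], [310, 226, 558, 113, 102]]
```

View pics/crop0.png

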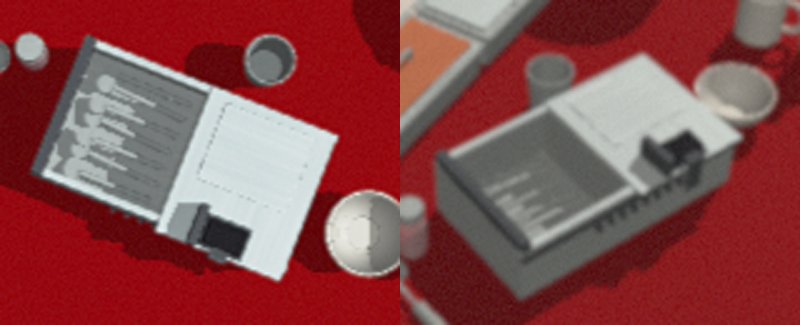

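The crop confirms it: the cover lies at the open end, the button sits on the near edge with the rest on its +y side. By the plate corners, chest +y ≈ (0.376, 0.926) and button centre ≈ (0.443, −0.143). I'll turn the jaws along chest y, shut them and go over in steps, keeping clear of the base.

```bash
cat >> h.py <<'E'
from scipy.spatial.transform import Rotation as Ro
EY=np.array([.376,.9266,0]); EX=np.array([.9266,-.376,0])
def share(tgt,yaw=None):
    o=get_obs(); R=Ro.from_euler("xyz",o["orientation"],degrees=True)
    s=R.inv().apply(np.array(tgt)-o["tool_pos"])/.2; a=None
    if yaw is not None: a=np.round(np.degrees((R.inv()*Ro.from_euler("xyz",[180,0,yaw],degrees=True)).as_rotvec())/360,4)
    print("share",np.round(s,3),"len",np.linalg.norm(s)*.2,"turn",a); return s
E
python3 -m handwheel '[[[0.43,-0.68,0],[0,0,0.0203]],[[0.43,-0.68,0],[0,0,0.0203]],[[0.43,-0.68,0],[0,0,0.0203]],[[0.43,-0.68,0],[0,0,0.0203]],[[0.43,-0.68,0],[0,0,0.0203]]]' 1
python3 -c "
from h import *
share([.5,.25,.24],-112.1)"
```

```text
clock: 0.52
tool_pos: [0.2846, 0.5304, 0.2407]
orientation: [-180.0, -0.1, -112.3]
force: [-0.6, -0.0, -1.1]
opening: 0.0595
share [ 0.889 -1.528  0.005] len 0.3535492325733986 turn [-0.     -0.0002 -0.0005]
```

```bash

python3 -m handwheel '[[[0.45,-0.76,0],[0,0,0]],[[0.45,-0.76,0],[0,0,0]],[[0.45,-0.76,0],[0,0,0]],[[0.45,-0.76,0],[0,0,0]],[[0.45,-0.76,0],[0,0,0]]]'
python3 -m handwheel '[[[0.45,-0.76,0],[0,0,0]],[[0.45,-0.76,0],[0,0,0]],[[0.45,-0.76,0],[0,0,0]],[[0.45,-0.76,0],[0,0,0]],[[0.45,-0.76,0],[0,0,0]]]'
python3 -c "
from h import *
share([.443,-.143,.24],-112.1)"
```

```text
clock: 0.93
tool_pos: [0.3905, 0.3901, 0.2405]
orientation: [-180.0, -0.1, -112.2]
force: [-0.3, -0.0, -1.0]
opening: 0.0264
clock: 1.35
tool_pos: [0.4977, 0.2499, 0.2403]
orientation: [-180.0, -0.1, -112.2]
force: [-1.1, 1.5, 0.1]
opening: 0.0011
share [ 1.922 -0.491  0.004] len 0.3967330470506609 turn [-0.     -0.0002 -0.0004]
```

```bash

python3 -m handwheel '[[[0.96,-0.245,0.1],[0,0,0]],[[0.96,-0.245,0.1],[0,0,0]],[[0.96,-0.245,0.1],[0,0,0]],[[0.96,-0.245,0.1],[0,0,0]],[[0.96,-0.245,0.1],[0,0,0]]]'
python3 -m handwheel '[[[0.96,-0.245,0.1],[0,0,0]],[[0.96,-0.245,0.1],[0,0,0]],[[0.96,-0.245,0.1],[0,0,0]],[[0.96,-0.245,0.1],[0,0,0]],[[0.96,-0.245,0.1],[0,0,0]]]'
python3 - <<'E'
from h import *
share([.443,-.143,.2],-112.1)
ims=[]
for n,(u0,u1,v0,v1) in(("top",(285,425,155,275)),("side",(285,425,110,230))):
    s,R,t,K=cam(n); c=s["color"]
    ims.append(cv2.resize(c[v0:v1,u0:u1],None,fx=2.8,fy=2.8,interpolation=cv2.INTER_CUBIC))
    # dark pixels of the first picture cast on z=.1175, in chest-like axes about estimate
    d=np.load(n+"0.npz"); c0=d["c"].astype(int); v,u=np.where((c0.max(-1)<45)); 
    k=(u>330)&(u<395)&(v>175)&(v<255); u,v=u[k],v[k]
    ray=np.c_[(u-K[0,2])/K[0,0],(v-K[1,2])/K[1,1],np.ones(len(u))]@R; C=-R.T@t
    P=C+ray*((.1175-C[2])/ray[:,2])[:,None]; q=P-[.443,-.143,.1175]
    for nm,e in(("x",EX),("y",EY)): print(n,nm,len(u),np.round(1000*np.percentile(q@e,[2,10,50,90,98])))
    cv2.imwrite
save("near.png",np.hstack(ims))
E
```

```text
clock: 1.77
tool_pos: [0.4677, 0.0552, 0.2201]
orientation: [180.0, -0.0, -112.1]
force: [0.8, 0.1, 0.5]
opening: 0.0006
clock: 2.18
tool_pos: [0.4411, -0.141, 0.2003]
orientation: [180.0, 0.0, -112.1]
force: [0.5, 0.6, -0.1]
opening: 0.0002
share [ 0.006 -0.012  0.002] len 0.0027632626435007885 turn [0. 0. 0.]
top x 156 [-10.  -7.   6.  19.  22.]
top y 156 [-22. -18.   4.  25.  29.]
side x 40 [-13.  -8.   2.  11.  13.]
side y 40 [-11.  -8.   9.  21.  25.]
```

View pics/near.png

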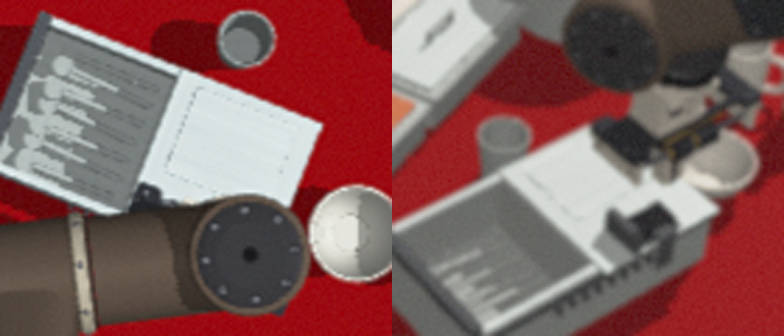

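The side half shows the gripper above the chest, shut, with the button and rest clear below (crop px ~(645,225)); the arm hides it in the top view. Casting the dark pixels puts the button about 5 mm further in +x (≈ (0.449, −0.142)). I'll correct and descend to just above it.

```bash
python3 -c "
from h import *
share([.449,-.142,.135],-112.1)"
```

```text
share [-0.017 -0.039  0.323] len 0.06524822460829605 turn [ 0.0003 -0.0002 -0.0007]
```

```bash

python3 -m handwheel '[[[-0.017,-0.038,0.1],[0,0,0]],[[-0.017,-0.038,0.2],[0,0,0]],[[-0.017,-0.038,0.32],[0,0,0]],[[-0.017,-0.038,0.32],[0,0,0]]]'
python3 -m handwheel '[[[0,0,0.02],[0,0,0]],[[0,0,0.03],[0,0,0]],[[0,0,0.04],[0,0,0]],[[0,0,0.04],[0,0,0]]]'
python3 - <<'E'
from h import *
s,R,t,K=cam("side"); save("press.png",cv2.resize(s["color"][130:250,290:430],None,fx=5,fy=5,interpolation=cv2.INTER_CUBIC)); o=get_obs(); print(o["tool_pos"],o["force"])
E
```

```text
clock: 2.62
tool_pos: [0.4481, -0.1381, 0.1329]
orientation: [179.7, -0.1, -112.1]
force: [-1.0, -0.1, -0.7]
opening: -0.0001
clock: 2.95
tool_pos: [0.4511, -0.1383, 0.1294]
orientation: [-179.9, 0.0, -112.1]
force: [-0.8, 0.9, 2.4]
opening: 0.0002
[ 0.45109582 -0.13834818  0.12946087] [-1.24109968  0.98182854  2.38792224]
```

View pics/press.png

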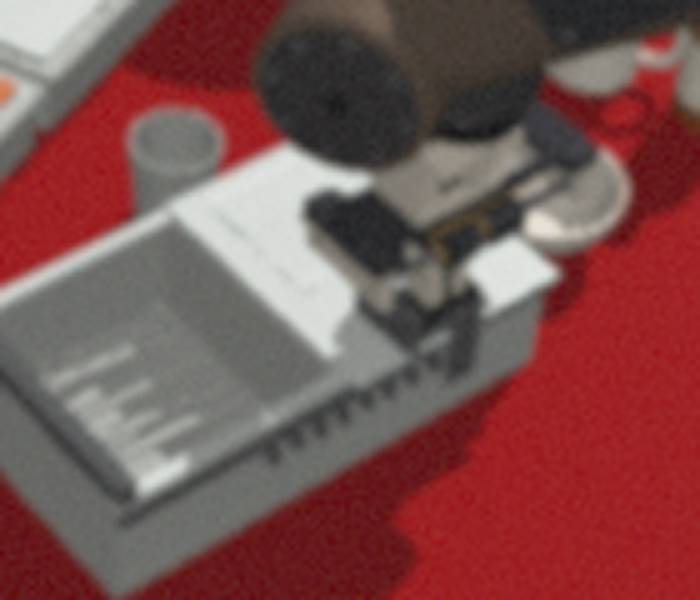

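The fingers are on the button behind the rest (crop ~(420,310)); 2.4 N up indicates contact. Pressing on.

```bash

python3 -m handwheel '[[[0,0,0.02],[0,0,0]],[[0,0,0.03],[0,0,0]],[[0,0,0.03],[0,0,0]]]'
python3 -m handwheel '[[[0,0,0.01],[0,0,0]],[[0,0,0.015],[0,0,0]],[[0,0,0.015],[0,0,0]]]'
```

```text
clock: 3.25
tool_pos: [0.4513, -0.1385, 0.1229]
orientation: [-179.9, 0.0, -112.1]
force: [0.7, 2.2, 4.4]
opening: 0.0008
clock: 3.5
tool_pos: [0.4513, -0.1388, 0.1218]
orientation: [-179.9, -0.0, -112.0]
force: [-8.0, 4.1, 27.4]
opening: 0.0007
```

Bottomed (27 N): back off about 1 mm and begin pushing gently along tool −x.

```bash

python3 -m handwheel '[[[0,0,-0.005],[0,0,0]],[[0,0,-0.005],[0,0,0]],[[0,0,-0.005],[0,0,0]]]'
python3 -m handwheel '[[[-0.02,0,0],[0,0,0]],[[-0.04,0,0],[0,0,0]],[[-0.06,0,0],[0,0,0]],[[-0.08,0,0],[0,0,0]],[[-0.08,0,0],[0,0,0]]]'
```

```text
clock: 3.75
tool_pos: [0.4512, -0.1388, 0.1222]
orientation: [-179.9, 0.0, -112.0]
force: [-4.8, 3.1, 18.0]
opening: 0.0005
clock: 4.17
tool_pos: [0.4574, -0.1237, 0.1222]
orientation: [-179.9, -0.0, -112.0]
force: [-5.6, 3.0, 18.5]
opening: 0.0004
```

The cover seems to travel by friction already (low side force). Continue.

```bash

python3 -m handwheel '[[[-0.05,0,0],[0,0,0]],[[-0.1,0,0],[0,0,0]],[[-0.15,0,0],[0,0,0]],[[-0.2,0,0],[0,0,0]],[[-0.25,0,0],[0,0,0]]]'
python3 - <<'E'
from h import *
s,R,t,K=cam("side"); save("mid.png",cv2.resize(s["color"][130:250,270:430],None,fx=4,fy=4,interpolation=cv2.INTER_CUBIC)); o=get_obs(); print(o["tool_pos"],o["force"])
E
```

```text
clock: 4.58
tool_pos: [0.476, -0.0776, 0.1222]
orientation: [-179.9, -0.0, -112.0]
force: [-4.7, -0.9, 16.8]
opening: 0.0006
[ 0.47655909 -0.07632196  0.1221434 ] [-5.4517004   5.26939128 17.78143251]
```

View pics/mid.png

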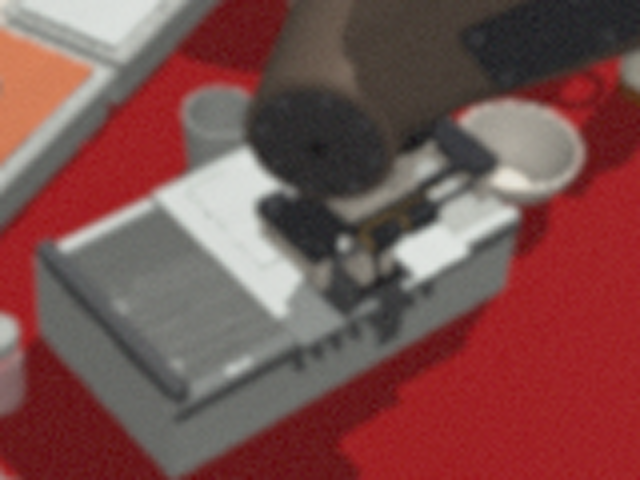

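The cover has moved with the button (leading edge at crop ~(240,250), about a third of the way), button still down. Continue.

```bash

python3 -m handwheel '[[[-0.05,0,0],[0,0,0]],[[-0.1,0,0],[0,0,0]],[[-0.15,0,0],[0,0,0]],[[-0.2,0,0],[0,0,0]],[[-0.25,0,0],[0,0,0]]]'
python3 -m handwheel '[[[-0.05,0,0],[0,0,0]],[[-0.1,0,0],[0,0,0]],[[-0.14,0,0],[0,0,0]],[[-0.16,0,0],[0,0,0]],[[-0.16,0,0],[0,0,0]]]'
python3 -m handwheel '[[[-0.02,0,0],[0,0,0]],[[-0.04,0,0],[0,0,0]],[[-0.05,0,0],[0,0,0]],[[-0.05,0,0],[0,0,0]]]'
python3 - <<'E'
from h import *
s,R,t,K=cam("side"); save("late.png",cv2.resize(s["color"][130:250,270:430],None,fx=4,fy=4,interpolation=cv2.INTER_CUBIC)); o=get_obs(); print(o["tool_pos"],o["force"], (o["tool_pos"]-[.4512,-.1388,.122])@EY)
E
```

```text
clock: 5.05
tool_pos: [0.4948, -0.0311, 0.1222]
orientation: [-179.9, -0.0, -112.0]
force: [-5.1, -1.3, 17.9]
opening: 0.0006
clock: 5.47
tool_pos: [0.5072, -0.0006, 0.1222]
orientation: [-179.9, 0.1, -112.0]
force: [-5.7, 3.8, 18.7]
opening: 0.0004
clock: 5.8
tool_pos: [0.5108, 0.0081, 0.1222]
orientation: [-179.9, 0.0, -112.0]
force: [-4.9, 1.3, 17.5]
opening: 0.0006
[0.51071349 0.00806785 0.12222013] [-4.79322454  2.4157197  16.87421567] 0.15846481831076598
```

View pics/late.png

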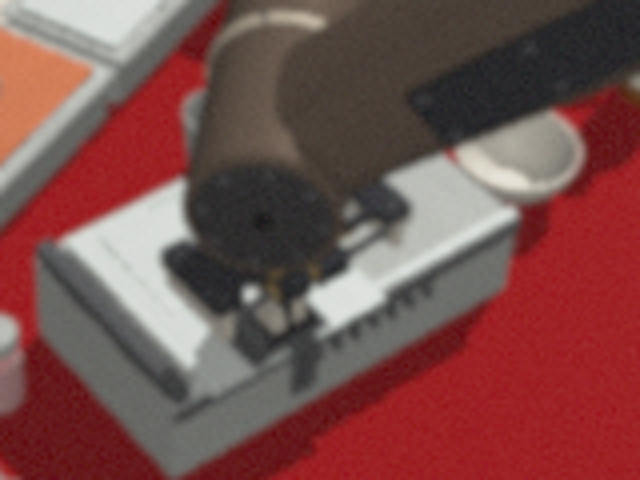

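The cover is nearly at the bar (crop ~(185,370)). Small steps until the side force shows the stop.

```bash

python3 -m handwheel '[[[-0.015,0,0],[0,0,0]],[[-0.03,0,0],[0,0,0]],[[-0.03,0,0],[0,0,0]]]'
python3 -m handwheel '[[[-0.01,0,0],[0,0,0]],[[-0.02,0,0],[0,0,0]],[[-0.02,0,0],[0,0,0]]]'
```

```text
clock: 6.1
tool_pos: [0.513, 0.0136, 0.1222]
orientation: [-179.9, 0.0, -112.0]
force: [-4.9, 2.4, 17.5]
opening: 0.0006
clock: 6.35
tool_pos: [0.5144, 0.0172, 0.1222]
orientation: [-179.9, 0.0, -112.0]
force: [-4.9, 2.2, 16.6]
opening: 0.0007
```

```bash

python3 -m handwheel '[[[-0.01,0,0],[0,0,0]],[[-0.02,0,0],[0,0,0]],[[-0.02,0,0],[0,0,0]]]'
python3 -m handwheel '[[[-0.01,0,0],[0,0,0]],[[-0.02,0,0],[0,0,0]],[[-0.02,0,0],[0,0,0]]]'
```

```text
clock: 6.6
tool_pos: [0.5152, 0.0193, 0.1221]
orientation: [-179.9, -0.2, -112.0]
force: [-4.7, -7.6, 18.0]
opening: 0.0004
clock: 6.85
tool_pos: [0.5161, 0.022, 0.1221]
orientation: [-180.0, -0.3, -112.0]
force: [-5.7, -10.5, 19.2]
opening: 0.0003
```

```bash

python3 -m handwheel '[[[-0.01,0,0],[0,0,0]],[[-0.02,0,0],[0,0,0]],[[-0.02,0,0],[0,0,0]]]'
python3 -m handwheel '[[[-0.01,0,0],[0,0,0]],[[-0.02,0,0],[0,0,0]],[[-0.02,0,0],[0,0,0]]]'
python3 - <<'E'
from h import *
s,R,t,K=cam("side"); save("end.png",cv2.resize(s["color"][170:270,260:380],None,fx=6,fy=6,interpolation=cv2.INTER_CUBIC))
E
```

```text
clock: 7.1
tool_pos: [0.5174, 0.0255, 0.1221]
orientation: [180.0, -0.3, -112.0]
force: [-5.7, -12.3, 19.9]
opening: 0.0004
clock: 7.35
tool_pos: [0.5188, 0.0291, 0.122]
orientation: [180.0, -0.3, -112.0]
force: [-6.4, -10.9, 20.3]
opening: 0.0004
```

View pics/end.png

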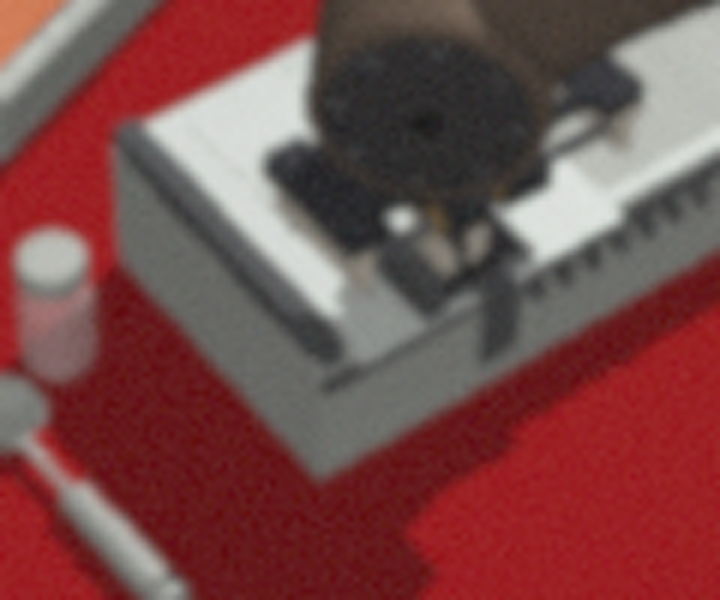

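The cover is against the bar all along its edge; the side force levels off at ~12 N while the finger slips on the button, so it is at the stop. Lift straight up and check.

```bash

python3 -m handwheel '[[[0,0,-0.05],[0,0,0]],[[0,0,-0.15],[0,0,0]],[[0,0,-0.3],[0,0,0]],[[0,0,-0.5],[0,0,0]],[[0,0,-0.5],[0,0,0]]]'
python3 -m handwheel '[[[0.8,0.2,-0.2],[0,0,0]],[[0.8,0.2,-0.2],[0,0,0]],[[0.8,0.2,-0.2],[0,0,0]],[[0.8,0.2,-0.2],[0,0,0]],[[0.8,0.2,-0.2],[0,0,0]]]'
python3 - <<'E'
from h import *
ims=[]
for n,(u0,u1,v0,v1) in(("top",(235,415,145,275)),("side",(235,415,130,260))):
    s,R,t,K=cam(n); c=s["color"]; w=cloud(s,R,t,K); ims.append(cv2.resize(c[v0:v1,u0:u1],None,fx=2.2,fy=2.2,interpolation=cv2.INTER_CUBIC))
    v,u=np.where(c.max(-1)<45); q=w[v,u]; k=(np.linalg.norm(q[:,:2]-[.513,.013],axis=1)<.035)&(q[:,2]>.1)&(q[:,2]<.128); q=q[k]
    print(n,len(q),np.median(q,0)) if len(q) else print(n,0)
save("done.png",np.hstack(ims)); print(get_obs()["force"])
E
```

```text
clock: 7.82
tool_pos: [0.5232, 0.0324, 0.2278]
orientation: [-179.5, 0.3, -112.0]
force: [2.2, 0.7, 0.2]
opening: 0.0001
clock: 8.23
tool_pos: [0.4195, -0.1045, 0.2622]
orientation: [-179.9, 0.1, -112.2]
force: [0.3, 0.7, -0.2]
opening: 0.0008
top 149 [0.51453435 0.01578043 0.11720692]
side 43 [0.51047176 0.02498441 0.11859971]
[0.03755828 0.02577521 0.21222948]
```

View pics/done.png

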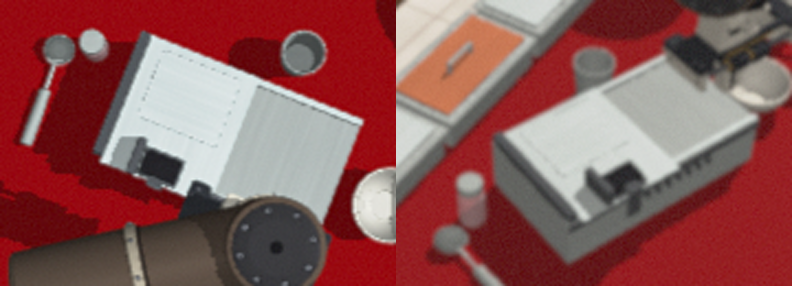

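The cover is flush with the bar, the button is up (its top measures 117 mm), the bystanders are in place, and the arm is clear.

```bash
python3 -c "
from h import *
print(close_job())"
```

```text
the job is handed in; nothing more can be done
None
```

The cutlery chest is closed and the job is handed in, at about 8.3 s of the 35 s allowed; no verdict was reported.

I pressed the lock button with the shut fingers and kept pressing it, at about 17–20 N, all the way. The cover came along by friction under the fingers. At the end stop the side force levelled off at 11–12 N as the fingers slipped. I then lifted straight up.

**Last checks:**
- **Cover:** the pictures show it flush along the end bar. I did not measure its final position to the millimetre.
- **Button:** its top reads 117 mm in the top view and 119 mm in the side view, against 117.5 mm when up, so it has sprung back.
- **Bystanders:** the shaker, spoon, cup and bowl look undisturbed. I did not re-measure any of them, and the sauce bottle, mug and jar were outside the last pictures, though the arm kept clear of them.
- **Robot:** the force reading is near zero, and it touches nothing.

**Disagreements:**
- The button bottomed harder than intended, briefly at 27 N. I backed off to about 18 N before pushing.
- The two camera views placed the button up to about 10 mm apart, too little to matter here.

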